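Stir the resin-casting beads in the bowl

TASK

Take the red-handled stirrer out of its wooden stand and stir the beads in the steel bowl with it: about three full turns counter-clockwise as seen from above, with the foot down close to the floor of the bowl, circling round where the beads lie, until the orange or the blue bead lies clearly somewhere else. Then let go of the stirrer and leave it in the bowl, foot inside (it may lean on the rim), hands off. Keep both coloured beads in the bowl, and do not push the bowl away or tip it.

Things in the scene. Friction and masses are not known exactly. Their poses are not given: they have to be found in the camera images.
- stirrer: Straight round stirrer, 174 mm long, about 80 g; standing upright (z along it, up) in the hole of the stand, free to be lifted straight out. Origin at the underside of its foot. From the origin up: steel foot 14 mm in diameter to 16 mm, steel shaft 10 mm in diameter to 108 mm, red cylindrical handle 20 mm in diameter from 108 to 174 mm. It can be gripped at the handle from above at any yaw.
- stirrer_foot (a point): The centre of the underside of the stirrer's foot (the same point as the stirrer's origin).
- stand: Light wooden block, 80 x 80 x 45 mm high, fixed on the worktop; origin at the centre of its underside, z up. In the middle of its top a vertical hole, 19 mm in diameter and 35 mm deep, holds the stirrer's foot (which so starts 10 mm above the worktop).
- bowl: Round steel bowl, loose, 0.8 kg, 138 mm across the rim, 65 mm high, wall 4 mm; origin at the centre of its underside, z up, axes unmarked. Floor 5 mm thick, flat inside to 34 mm from the middle, then sloping walls. Nine loose beads lie on the floor in a ring 26 mm from the clear middle. A foot circling at 24 mm radius, 4 mm above the floor, ploughs through them; they roll up the slope and back.
- orange_bead: The one orange bead among the nine in the bowl: round, 16 mm in diameter, 10 g; origin at its centre.
- blue_bead: The one blue bead, otherwise like the orange one (the other seven are white); starts nearly opposite it.
Mind the look-alikes: they are no part of the job. Of the things like the stirrer, leave any that is purple or white; of the rest the larger one is meant.

How it is judged (in metres and radians):
On the way, in this order (a step that is already met when the one before it is completed fails the run):
1. turn 1: the foot, down among the beads, passes through the first (+x of the bowl) quarter of the bowl (x of stirrer_foot in the frame of bowl above 0.012 m and y of stirrer_foot in the frame of bowl between -0.012 and 0.012 m and horizontal distance between stirrer_foot and bowl below 0.056 m and z of stirrer_foot in the frame of bowl below 0.02 m).
2. turn 1: the foot, down among the beads, passes through the second (+y) quarter of the bowl (y of stirrer_foot in the frame of bowl above 0.012 m and x of stirrer_foot in the frame of bowl between -0.012 and 0.012 m and horizontal distance between stirrer_foot and bowl below 0.056 m and z of stirrer_foot in the frame of bowl below 0.02 m).
3. turn 1: the foot, down among the beads, passes through the third (-x) quarter of the bowl (x of stirrer_foot in the frame of bowl below -0.012 m and y of stirrer_foot in the frame of bowl between -0.012 and 0.012 m and horizontal distance between stirrer_foot and bowl below 0.056 m and z of stirrer_foot in the frame of bowl below 0.02 m).
4. turn 1: the foot, down among the beads, passes through the fourth (-y) quarter of the bowl (y of stirrer_foot in the frame of bowl below -0.012 m and x of stirrer_foot in the frame of bowl between -0.012 and 0.012 m and horizontal distance between stirrer_foot and bowl below 0.056 m and z of stirrer_foot in the frame of bowl below 0.02 m).
5. turn 2: the foot, down among the beads, passes through the first (+x of the bowl) quarter of the bowl (all of step 1).
6. turn 2: the foot, down among the beads, passes through the second (+y) quarter of the bowl (all of step 2).
7. turn 2: the foot, down among the beads, passes through the third (-x) quarter of the bowl (all of step 3).
8. turn 2: the foot, down among the beads, passes through the fourth (-y) quarter of the bowl (all of step 4).
At the end, for the whole second after the job is handed in: The stirrer is released and at rest (under 30 mm/s) with its foot inside the bowl (within 60 mm of its axis and less than 40 mm above its underside); the orange or the blue bead lies more than 10 mm from where it started, and both are still in the bowl; the bowl stands level (within 0.1 rad) (horizontal distance between stirrer_foot and bowl below 0.06 m and z of stirrer_foot in the frame of bowl below 0.04 m and linear speed of stirrer below 0.03 m/s and distance of any of orange_bead, blue_bead from where it was at the start of the episode above 0.01 m and horizontal distance between each of orange_bead, blue_bead and bowl below 0.062 m and z of each of orange_bead, blue_bead in the frame of bowl below 0.065 m and angle between bowl's own z axis and vertical below 0.1 rad); the robot touches nothing.
It fails at once if the bowl is pushed more than 40 mm from its place (distance of bowl from where it was at the start of the episode above 0.04 m).
It fails at once if the bowl is tipped more than 0.25 rad (angle between bowl's own z axis and vertical above 0.25 rad).
It also fails if it takes over 67 s, if anything falls off the work surface, if the arm or the gripper's body presses on something with over 40 N, if the wrist force passes 120 N, or if a joint passes its speed limit or range.

ROBOT

A 6-joint arm with a two-finger parallel gripper is mounted at the origin on a cart in front of the work surface, level with it; the furniture and walls round the work are solid. World frame = base frame: x ahead of the robot, y to its left, z up, the work surface at z = 0. Lengths are in m, angles in degrees, forces in N, time in s.
With the tool pointing down it reaches from about 0.4 to 0.825 m from the base axis. Payload 7 kg.
Tool frame: the origin (TCP) lies on the mounting face of the last link; the fingertips stand 178 mm ahead of it and the grasp point (between the pads) lies 159 mm ahead of it; z points along the fingers, y is the direction in which the jaws open and shut (so a half turn about z gives the same grasp; the last joint's range is limited). The gripper opens to 88 mm and grips with 3 to 60 N. Pads are 19 mm wide; open, the fingers measure 130 mm over their backs; the gripper's body (78 mm by 193 mm) begins 47 mm behind the grasp point.
Start: joints at [-58.207, 20.546, 0.682, 0, -70.136, -16.507], TCP at [0.178, -0.651, 0.405] pointing down, gripper open.
Joint ranges: [-176.03, 176.03], [-82.01, 121.73], [-58.28, 71.71], [-173.87, 95.51], [-174.79, -0.11], [-173.66, 173.66]. Speed limits (degrees/s): [136.94, 136.94, 172.46, 180, 180, 180].

INTERFACE

Orientations are given as [roll, pitch, yaw] about the fixed x, y, z axes, in that order (R = Rz(yaw) Ry(pitch) Rx(roll)).
In Python, from plant import r gives the robot as it stands. The module is installed in compiled form; this text tells all that it offers.
- The arm moves only by the tool carry_out, never from a script. Its argument "plan" is a list of rows, each a list of 3 entries, a list of its own where there are three numbers: the shift along the tool's x, y, z in m, then the turn, a rotation vector about the tool's x, y, z in degrees, then the closure in counts, from 0 (fully open) to 255 (shut). In form: [[[x, y, z], [ax, ay, az], hand], ...]. A call has 1 to 12 rows; each row shifts and turns the commanded pose from where the row before left it, along the tool's axes as they then stand; what a row does not reach is not made up. A row lasts 1/12 s, in which the tool goes at most 41.7 mm and 7.16 degrees, less where a joint would pass 70% of its speed; a pose out of reach is approached as far as the arm can. A call is refused whole if a number of a shift passes 0.0417 or a number of a turn 7.16, either way. A call with a gripper value outside its range is refused whole. The fingers move at their own pace and stop on an object; "grip_force" is the grip in N (left out, the last holds). Time passes only in rows, so rows that do not move let the fingers close. It gives the time, the measured TCP pose, the force and the opening at its end, in the units of the state.
- r.get_state(): the state, without advancing time (a new reading comes with each control period).
- r.capture(name): name is "side" or "top" or "wrist"; returns the picture (400x640x3 uint8, red, green, blue); there is no depth.
- r.get_calibration(name): a dict with "K" (3x3 intrinsics, pixels), "D" ([k1, k2, p1, p2, k3] as OpenCV has them; the pictures are not rectified), "rvec" (rotation vector, rad) and "tvec" (3), from world to camera coordinates, as OpenCV has them. Camera axes: x right, y down, z forward; pixel columns grow to the right and rows downward; lengths in m; the calibration is good to about 2 mm. A picture is of the moment at which its call begins: read the wrist's pose just before it. get_calibration takes no time and is no camera call; for the wrist camera it gives the pose at the moment of the call.
- r.close_job(): hands the job in, once; it reports no verdict.
The state is a dict: "time_s": time; "joints": joint angles; "qd": joint speeds; "joint_torque": joint torques, N m; "tcp_pos": TCP position; "eef_rot": TCP orientation; "contact_force": force on the tool from outside, world axes, zero at the start; "moment": the same for the moment, N m; "gripper_width": finger opening in m.
Only numpy, scipy, OpenCV 4.12 (cv2) and the standard library are available. Lean on these libraries where they do the work, as an engineer would, in place of code of your own. Each camera call takes 0.05 s, during which the arm holds its last target. There are 200 camera calls.

## Working session

There is one attempt and no reset: what is moved stays moved. The work goes in short steps, Python scripts to look and compute and a tool call to move; the robot and the scene stay as the last step left them, time stands still between calls to the robot, and variables do not carry over. Pictures are saved under pics/ and viewed, about 8 in all and at most 12, crops included, and the job is handed in when it is done.

Besides the shell and the picture viewer there is one more tool, called after "Emit:" as name(argument=value, ...), one argument or row to a line, values as JSON. carry_out: Moves the arm, as the interface text tells. Its arguments: {"type":"object","properties":{"plan":{"type":"array","items":{"type":"array"}},"grip_force":{"type":"number"}},"required":["plan"]}

```bash
mkdir -p pics; python3 - <<'E'
from plant import r
import cv2
s=r.get_state();print(s['time_s'],s['tcp_pos'],s['eef_rot'],s['gripper_width'])
for n in("top","side"):
    im=r.capture(n);cv2.imwrite(f'pics/{n}0.png',im[:,:,::-1])
    c=r.get_calibration(n);print(n,c)
E
```

```text
0.0 [ 0.17789918 -0.65091951  0.40374008] [ 1.79905691e+02 -9.59650752e-03 -1.64719166e+02] 0.08719837580671155
top {'K': array([[484.15847653,   0.        , 322.3654718 ],
       [  0.        , 484.15847653, 203.78606006],
       [  0.        ,   0.        ,   1.        ]]), 'D': array([-0.09493668,  0.        ,  0.        ,  0.        ,  0.        ]), 'rvec': array([ 2.16185402, -2.13168409,  0.07248006]), 'tvec': array([0.21598624, 0.55324488, 0.87447247])}
side {'K': array([[484.0855947 ,   0.        , 317.43351483],
       [  0.        , 484.0855947 , 202.95500225],
       [  0.        ,   0.        ,   1.        ]]), 'D': array([0.01743198, 0.        , 0.        , 0.        , 0.        ]), 'rvec': array([ 0.39711527, -2.66370457,  1.29639005]), 'tvec': array([0.58948374, 0.01479932, 0.90474223])}
```

View pics/top0.png

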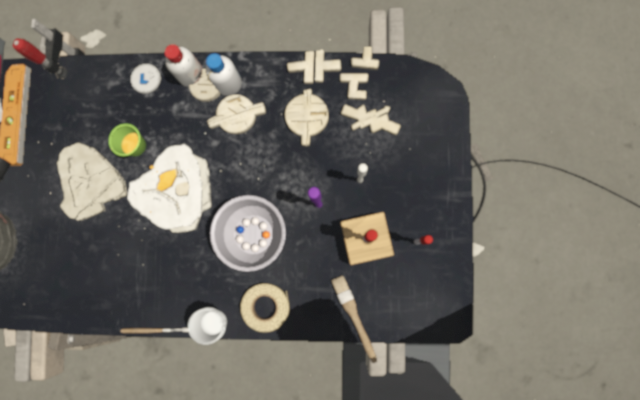

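View pics/side0.png

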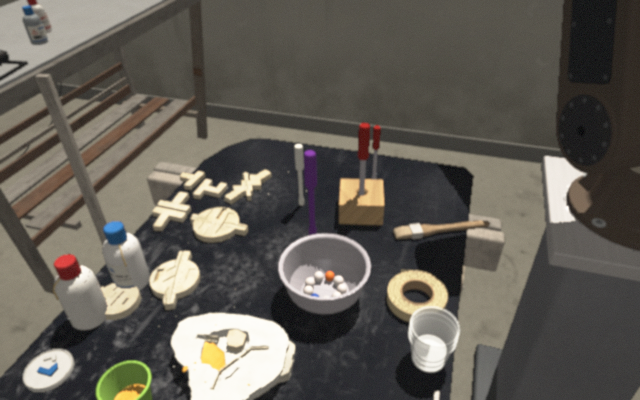

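The top view shows the bowl at about (248,233), the target stirrer's handle top at (371,236) in the stand at (367,238), and a smaller red look-alike at (428,240). In the side view the handle is at (364,125–158) and the bowl rim is centred near (325,265).

```bash
cat > h.py <<'E'
import cv2,numpy as np
def ray(c,uv):
    p=cv2.undistortPoints(np.array([[uv]],float),c['K'],c['D'])[0,0]
    R=cv2.Rodrigues(c['rvec'])[0];return -R.T@c['tvec'],R.T@np.array([p[0],p[1],1])
def at(c,uv,z):
    o,d=ray(c,uv);return o+d*(z-o[2])/d[2]
def proj(c,P): return cv2.projectPoints(np.array(P,float).reshape(-1,3),c['rvec'],c['tvec'],c['K'],c['D'])[0][:,0]
def circ(x,y,z,rr): t=np.linspace(0,2*np.pi,73);return np.c_[x+rr*np.cos(t),y+rr*np.sin(t),0*t+z]
E
python3 - <<'E'
from h import *
from plant import r
T=r.get_calibration('top');S=r.get_calibration('side')
t=cv2.imread('pics/top0.png');s=cv2.imread('pics/side0.png')
def blobs(im,n,roi):
    x0,y0,x1,y1=roi;b=im[y0:y1,x0:x1].astype(int)
    B,G,R=b[...,0],b[...,1],b[...,2]
    m={'red':(R>90)&(G<0.4*R)&(B<.45*R),'or':(R>150)&(G<.65*R)&(B<.5*R),'blue':(B>1.5*R)&(B>90)}[n].astype(np.uint8)
    k,_,st,ce=cv2.connectedComponentsWithStats(m)
    return [(st[i],ce[i]+[x0,y0]) for i in range(1,k) if st[i][4]>5]
for st,c in blobs(t,'red',(345,215,450,260)):print('top red',st,c,at(T,c,.184))
for st,c in blobs(s,'red',(340,110,400,180)):print('side red',st,c)
for n in('or','blue'):
    for st,c in blobs(t,n,(215,200,285,265)):print(n,c,at(T,c,.013))
# bowl: bead-ring and rim
for u in [(248,233)]:print('bowl rim c',at(T,u,.065))
E
```

```text
top red [20 16 11 10 84] [370.41666667 235.45238095] [0.48550056 0.14221806 0.184     ]
top red [78 20 10  9 69] [427.53623188 239.15942029] [0.48087186 0.05380594 0.184     ]
side red [20 13 10  7 52] [364.42307692 125.73076923]
side red [34 16  6  4 22] [376.5        127.63636364]
or [263.75 234.  ] [0.49274277 0.33631769 0.013     ]
blue [239.8125  229.28125] [0.50108856 0.38314997 0.013     ]
bowl rim c [0.49184423 0.35679626 0.065     ]
```

```bash
python3 - <<'E'
from h import *
from plant import r
from scipy.optimize import minimize
T=r.get_calibration('top');S=r.get_calibration('side')
ims={'top':cv2.imread('pics/top0.png'),'side':cv2.imread('pics/side0.png')}
C={'top':T,'side':S}
G=cv2.GaussianBlur(cv2.cvtColor(ims['top'],cv2.COLOR_BGR2GRAY).astype(np.float32),(0,0),.8)
def f(p):
    a=proj(T,circ(p[0],p[1],.064,.072)).astype(np.float32);b=proj(T,circ(p[0],p[1],.064,.067)).astype(np.float32)
    g=lambda q:cv2.remap(G,q[:,0].copy().reshape(-1,1),q[:,1].copy().reshape(-1,1),cv2.INTER_LINEAR)
    return -np.clip(g(b)-g(a),0,60).mean()
best=min(((f((x,y)),x,y) for x in np.arange(.475,.515,.001) for y in np.arange(.335,.38,.001)));print(best)
bx,by=best[1:]
hx,hy=.4855,.1422
for n,c in C.items():
    im=cv2.resize(ims[n],None,fx=3,fy=3,interpolation=cv2.INTER_CUBIC)
    pl=lambda P,col:cv2.polylines(im,[np.int32(proj(c,P)*3+1)],False,col,1)
    pl(circ(bx,by,.065,.069),(0,255,0));pl(circ(bx,by,.013,.026),(255,255,0))
    pl(circ(hx,hy,.184,.010),(0,255,0));pl([[hx,hy,.05],[hx,hy,.184]],(0,255,255))
    o=[(600,540),(820,330)][n=='side'];cv2.imwrite(f'pics/{n}1.png',im[o[1]:o[1]+600,o[0]:o[0]+(780 if n=='top' else 450)])
E
```

```text
(np.float32(-60.0), np.float64(0.49), np.float64(0.35800000000000004))
```

View pics/top1.png

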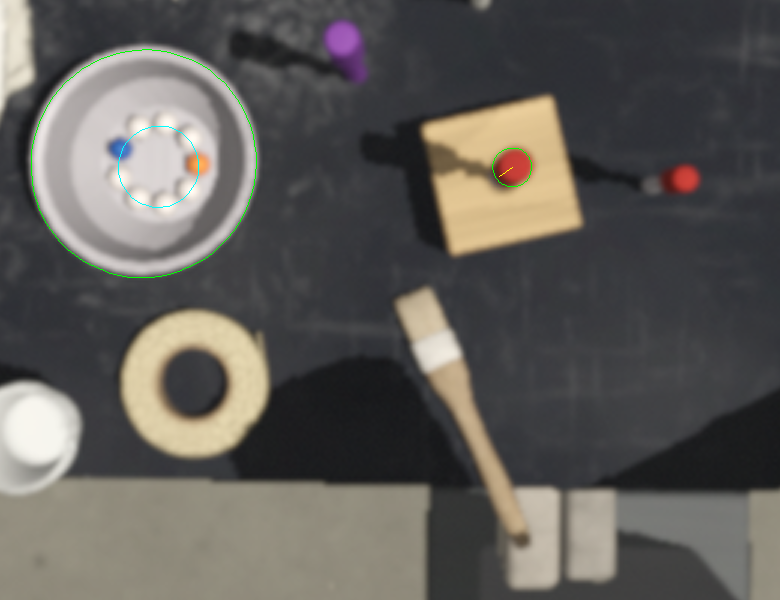

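View pics/side1.png

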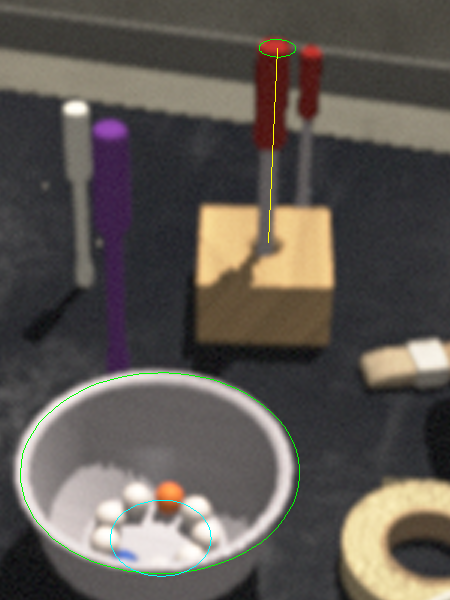

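The overlays fit to about 2 mm. The side view puts both objects about 2 mm further along +x, so I take the handle axis as (0.487, 0.142) and the bowl as (0.492, 0.358). I'll turn to yaw -90 first, which makes world (dx,dy,dz) equal to tool (-dy,-dx,-dz).

Emit:
carry_out(
  plan=[
    [[0,0,0],[0,0,-6.23],0],
    [[0,0,0],[0,0,-6.23],0],
    [[0,0,0],[0,0,-6.23],0],
    [[0,0,0],[0,0,-6.23],0],
    [[0,0,0],[0,0,-6.23],0],
    [[0,0,0],[0,0,-6.23],0],
    [[0,0,0],[0,0,-6.23],0],
    [[0,0,0],[0,0,-6.23],0],
    [[0,0,0],[0,0,-6.23],0],
    [[0,0,0],[0,0,-6.23],0],
    [[0,0,0],[0,0,-6.23],0],
    [[0,0,0],[0,0,-6.23],0],
  ],
)

```text
time_s: 1.1
tcp_pos: [0.1779, -0.651, 0.4041]
eef_rot: [180.0, 0.1, -89.7]
contact_force: [-0.3, -0.0, 1.1]
gripper_width: 0.0877
```

Emit:
carry_out(
  plan=[
    [[-0.03,-0.024,0],[0,0,0],0],
    [[-0.03,-0.024,0],[0,0,0],0],
    [[-0.03,-0.024,0],[0,0,0],0],
    [[-0.03,-0.024,0],[0,0,0],0],
    [[-0.03,-0.024,0],[0,0,0],0],
    [[-0.03,-0.024,0],[0,0,0],0],
    [[-0.03,-0.024,0],[0,0,0],0],
    [[-0.03,-0.024,0],[0,0,0],0],
    [[-0.03,-0.024,0],[0,0,0],0],
    [[-0.03,-0.024,0],[0,0,0],0],
    [[-0.03,-0.024,0],[0,0,0],0],
    [[-0.03,-0.024,0],[0,0,0],0],
  ],
)

```text
time_s: 2.1
tcp_pos: [0.4663, -0.2891, 0.4046]
eef_rot: [180.0, 0.0, -89.9]
contact_force: [0.2, -0.6, 0.8]
gripper_width: 0.0877
```

Emit:
carry_out(
  plan=[
    [[-0.036,-0.0018,0],[0,0,0],0],
    [[-0.036,-0.0018,0],[0,0,0],0],
    [[-0.036,-0.0018,0],[0,0,0],0],
    [[-0.036,-0.0018,0],[0,0,0],0],
    [[-0.036,-0.0018,0],[0,0,0],0],
    [[-0.036,-0.0018,0],[0,0,0],0],
    [[-0.036,-0.0018,0],[0,0,0],0],
    [[-0.036,-0.0018,0],[0,0,0],0],
    [[-0.036,-0.0018,0],[0,0,0],0],
    [[-0.036,-0.0018,0],[0,0,0],0],
    [[-0.036,-0.0018,0],[0,0,0],0],
    [[-0.034,-0.0018,0],[0,0,0],0],
  ],
)

```text
time_s: 3.1
tcp_pos: [0.4864, 0.141, 0.4046]
eef_rot: [180.0, 0.0, -89.9]
contact_force: [0.5, 0.6, 1.1]
gripper_width: 0.0875
```

```bash
python3 - <<'E'
from h import *
from plant import r
s=r.get_state();print(s['tcp_pos'])
c=r.get_calibration('wrist');im=r.capture('wrist')[:,:,::-1].copy()
cv2.imwrite('pics/w0.png',im)
# red handle top: predicted pixel at the assumed place
print(proj(c,[[.487,.142,.184],[.487,.142,.118],[.492,.358,.065]]))
for x in (.482,.487,.492): cv2.polylines(im,[np.int32(proj(c,circ(x,.142,.184,.010)))],True,(0,255,x==.487 and 255 or 0),1)
cv2.polylines(im,[np.int32(proj(c,circ(.492,.358,.065,.069)))],True,(0,255,0),1)
cv2.imwrite('pics/w1.png',im)
E
```

```text
[0.48639581 0.14104304 0.40463591]
[[317.52321292 217.52168537]
 [317.48688507 193.38364036]
 [312.98146498 359.0014288 ]]
```

View pics/w1.png

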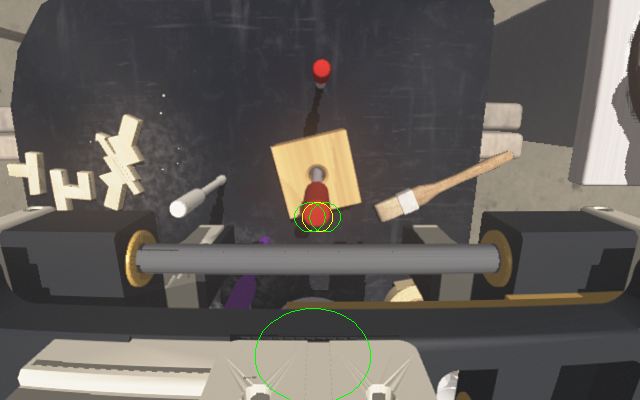

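The wrist view puts the handle top at (317,216), right on the predicted circle, with the stand hole behind it at (317,173). Next I descend 90 mm and close.

Emit:
carry_out(
  plan=[
    [[0,0,0.015],[0,0,0],0],
    [[0,0,0.015],[0,0,0],0],
    [[0,0,0.015],[0,0,0],0],
    [[0,0,0.015],[0,0,0],0],
    [[0,0,0.015],[0,0,0],0],
    [[0,0,0.015],[0,0,0],0],
    [[0,0,0],[0,0,0],255],
    [[0,0,0],[0,0,0],255],
    [[0,0,0],[0,0,0],255],
    [[0,0,0],[0,0,0],255],
    [[0,0,0],[0,0,0],255],
    [[0,0,0],[0,0,0],255],
  ],
  grip_force=35,
)

```text
time_s: 4.15
tcp_pos: [0.487, 0.1392, 0.3154]
eef_rot: [-179.9, 0.0, -90.0]
contact_force: [0.4, -1.1, 0.6]
gripper_width: 0.0534
```

Emit:
carry_out(
  plan=[
    [[0,0,0],[0,0,0],255],
    [[0,0,0],[0,0,0],255],
    [[0,0,0],[0,0,0],255],
    [[0,0,0],[0,0,0],255],
    [[0,0,0],[0,0,0],255],
    [[0,0,0],[0,0,0],255],
  ],
)

```text
time_s: 4.65
tcp_pos: [0.4869, 0.1392, 0.3147]
eef_rot: [-180.0, -0.0, -90.0]
contact_force: [-1.0, 0.0, -0.4]
gripper_width: 0.0191
```

Emit:
carry_out(
  plan=[
    [[0,0,-0.006],[0,0,0],255],
    [[0,0,-0.008],[0,0,0],255],
    [[0,0,-0.008],[0,0,0],255],
    [[0,0,-0.008],[0,0,0],255],
    [[0,0,-0.008],[0,0,0],255],
    [[0,0,-0.008],[0,0,0],255],
    [[0,0,-0.01],[0,0,0],255],
    [[0,0,-0.01],[0,0,0],255],
    [[0,0,-0.01],[0,0,0],255],
    [[0,0,-0.01],[0,0,0],255],
    [[0,0,-0.004],[0,0,0],255],
    [[0,0,0],[0,0,0],255],
  ],
)

```text
time_s: 5.65
tcp_pos: [0.4871, 0.1393, 0.406]
eef_rot: [-179.9, 0.1, -89.9]
contact_force: [1.1, 0.4, -1.1]
gripper_width: 0.0193
```

Emit:
carry_out(
  plan=[
    [[-0.01,0,0],[0,0,0],255],
    [[-0.02,0,0],[0,0,0],255],
    [[-0.02,0,0],[0,0,0],255],
    [[-0.02,0,0],[0,0,0],255],
    [[-0.022,-0.001,0],[0,0,0],255],
    [[-0.022,-0.001,0],[0,0,0],255],
    [[-0.022,-0.001,0],[0,0,0],255],
    [[-0.022,-0.001,0],[0,0,0],255],
    [[-0.022,-0.001,0],[0,0,0],255],
    [[-0.02,0,0],[0,0,0],255],
    [[-0.015,0,0],[0,0,0],255],
    [[-0.003,0,0],[0,0,0],255],
  ],
)

```text
time_s: 6.65
tcp_pos: [0.4916, 0.3597, 0.4037]
eef_rot: [180.0, -0.0, -89.9]
contact_force: [-0.2, -0.5, 0.3]
gripper_width: 0.0193
```

```bash
python3 - <<'E'
from h import *
from plant import r
s=r.get_state();print(s['tcp_pos'],s['gripper_width'])
x,y,z=s['tcp_pos'];f=z-.304
out=[]
for n,roi in(('side',(230,120,420,320)),('top',(190,180,310,280))):
    c=r.get_calibration(n);im=cv2.resize(r.capture(n)[:,:,::-1],None,fx=3,fy=3,interpolation=cv2.INTER_CUBIC)
    pl=lambda P,col:cv2.polylines(im,[np.int32(proj(c,P)*3+1)],False,col,1)
    pl([[x,y,f],[x,y,f+.15]],(0,255,255));pl(circ(x,y,f,.007),(0,255,0));pl(circ(.492,.358,.065,.069),(0,255,0))
    a=im[roi[1]*3:roi[3]*3,roi[0]*3:roi[2]*3];cv2.imwrite(f'pics/{n}2.png',a)
E
```

```text
[0.49158242 0.35968294 0.40365308] 0.01932862092464672
```

View pics/side2.png

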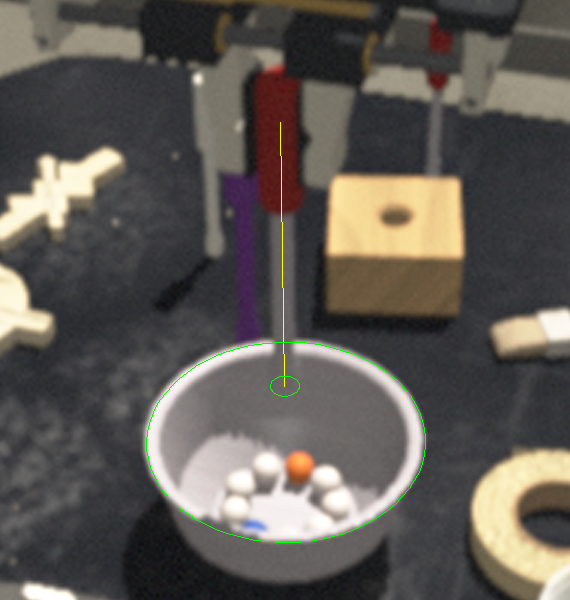

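The side view shows the stirrer held upright over the bowl, with the handle's lower end at (281,212), within about 3 mm of prediction. The rim overlay at (285,440) matches. The stand is now empty. I'll go down into the clear middle.

Emit:
carry_out(
  plan=[
    [[0,0,0.008],[0,0,0],255],
    [[0,0,0.01],[0,0,0],255],
    [[0,0,0.01],[0,0,0],255],
    [[0,0,0.01],[0,0,0],255],
    [[0,0,0.01],[0,0,0],255],
    [[0,0,0.01],[0,0,0],255],
    [[0,0,0.01],[0,0,0],255],
    [[0,0,0.008],[0,0,0],255],
    [[0,0,0.006],[0,0,0],255],
    [[0,0,0.004],[0,0,0],255],
    [[0,0,0.002],[0,0,0],255],
    [[0,0,0],[0,0,0],255],
  ],
)

```text
time_s: 7.75
tcp_pos: [0.4917, 0.3572, 0.3163]
eef_rot: [180.0, -0.0, -89.9]
contact_force: [0.2, -0.3, 0.2]
gripper_width: 0.0194
```

```bash
python3 - <<'E'
import numpy as np
from plant import r
print(r.get_state()['tcp_pos'],r.get_state()['contact_force'])
# 24 rows per turn, radius 22 mm: tool rows (-dy,-dx)
R=.022;a=np.radians(np.arange(0,361,15));x=R*np.cos(a);y=R*np.sin(a)
print(np.round(np.c_[-np.diff(y),-np.diff(x)],4).tolist())
E
```

```text
[0.49171691 0.35720442 0.31632732] [ 0.15630852 -0.26489511  0.24701418]
[[-0.0057, 0.0007], [-0.0053, 0.0022], [-0.0046, 0.0035], [-0.0035, 0.0046], [-0.0022, 0.0053], [-0.0007, 0.0057], [0.0007, 0.0057], [0.0022, 0.0053], [0.0035, 0.0046], [0.0046, 0.0035], [0.0053, 0.0022], [0.0057, 0.0007], [0.0057, -0.0007], [0.0053, -0.0022], [0.0046, -0.0035], [0.0035, -0.0046], [0.0022, -0.0053], [0.0007, -0.0057], [-0.0007, -0.0057], [-0.0022, -0.0053], [-0.0035, -0.0046], [-0.0046, -0.0035], [-0.0053, -0.0022], [-0.0057, -0.0007]]
```

Emit:
carry_out(
  plan=[
    [[0,-0.002,0.001],[0,0,0],255],
    [[0,-0.004,0.001],[0,0,0],255],
    [[0,-0.004,0],[0,0,0],255],
    [[0,-0.004,0],[0,0,0],255],
    [[0,-0.004,0],[0,0,0],255],
    [[0,-0.004,0],[0,0,0],255],
    [[0,0,0],[0,0,0],255],
    [[0,0,0],[0,0,0],255],
  ],
)

```text
time_s: 8.42
tcp_pos: [0.5137, 0.3571, 0.3145]
eef_rot: [180.0, -0.0, -90.0]
contact_force: [-2.4, 2.0, 0.4]
gripper_width: 0.0191
```

Emit:
carry_out(
  plan=[
    [[-0.0057,0.0007,0],[0,0,0],255],
    [[-0.0053,0.0022,0],[0,0,0],255],
    [[-0.0046,0.0035,0],[0,0,0],255],
    [[-0.0035,0.0046,0],[0,0,0],255],
    [[-0.0022,0.0053,0],[0,0,0],255],
    [[-0.0007,0.0057,0],[0,0,0],255],
    [[0.0007,0.0057,0],[0,0,0],255],
    [[0.0022,0.0053,0],[0,0,0],255],
    [[0.0035,0.0046,0],[0,0,0],255],
    [[0.0046,0.0035,0],[0,0,0],255],
    [[0.0053,0.0022,0],[0,0,0],255],
    [[0.0057,0.0007,0],[0,0,0],255],
  ],
)

```text
time_s: 9.42
tcp_pos: [0.4702, 0.3577, 0.316]
eef_rot: [-179.8, 0.2, -89.9]
contact_force: [6.7, 1.3, 1.8]
gripper_width: 0.0194
```

```bash
python3 - <<'E'
from h import *
from plant import r
s=r.get_state();x,y,z=s['tcp_pos'];f=z-.304;print(s['contact_force'])
n='side';c=r.get_calibration(n);im=cv2.resize(r.capture(n)[:,:,::-1],None,fx=3,fy=3,interpolation=cv2.INTER_CUBIC)
pl=lambda P,col:cv2.polylines(im,[np.int32(proj(c,P)*3+1)],False,col,1)
pl([[x,y,f],[x,y,f+.108]],(0,255,255));pl(circ(.492,.358,.065,.069),(0,255,0))
cv2.imwrite('pics/side3.png',im[420:960,690:1260])
E
```

```text
[6.65582483 1.31772907 1.84268951]
```

View pics/side3.png

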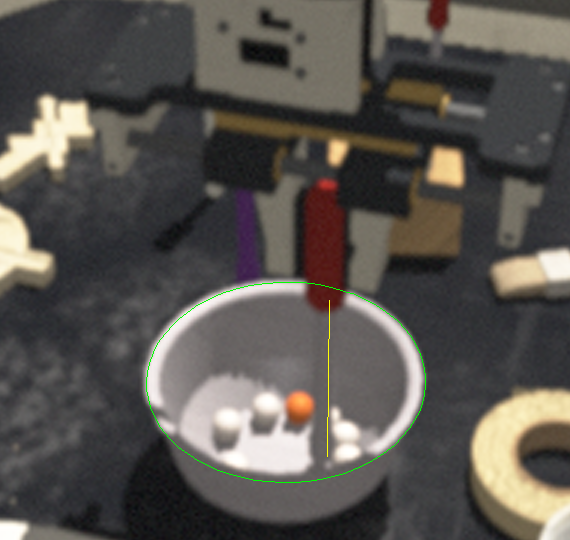

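The bowl hasn't moved: its rim still matches the overlay. The foot is at about (327,460) among the beads, and the orange bead is still at (300,405). I'll keep stirring.

Emit:
carry_out(
  plan=[
    [[0.0057,-0.0007,0],[0,0,0],255],
    [[0.0053,-0.0022,0],[0,0,0],255],
    [[0.0046,-0.0035,0],[0,0,0],255],
    [[0.0035,-0.0046,0],[0,0,0],255],
    [[0.0022,-0.0053,0],[0,0,0],255],
    [[0.0007,-0.0057,0],[0,0,0],255],
    [[-0.0007,-0.0057,0],[0,0,0],255],
    [[-0.0022,-0.0053,0],[0,0,0],255],
    [[-0.0035,-0.0046,0],[0,0,0],255],
    [[-0.0046,-0.0035,0],[0,0,0],255],
    [[-0.0053,-0.0022,0],[0,0,0],255],
    [[-0.0057,-0.0007,0],[0,0,0],255],
  ],
)

```text
time_s: 10.47
tcp_pos: [0.514, 0.3574, 0.3141]
eef_rot: [180.0, -0.1, -90.0]
contact_force: [-1.0, -0.5, 1.0]
gripper_width: 0.0193
```

Emit:
carry_out(
  plan=[
    [[-0.0057,0.0007,0],[0,0,0],255],
    [[-0.0053,0.0022,0],[0,0,0],255],
    [[-0.0046,0.0035,0],[0,0,0],255],
    [[-0.0035,0.0046,0],[0,0,0],255],
    [[-0.0022,0.0053,0],[0,0,0],255],
    [[-0.0007,0.0057,0],[0,0,0],255],
    [[0.0007,0.0057,0],[0,0,0],255],
    [[0.0022,0.0053,0],[0,0,0],255],
    [[0.0035,0.0046,0],[0,0,0],255],
    [[0.0046,0.0035,0],[0,0,0],255],
    [[0.0053,0.0022,0],[0,0,0],255],
    [[0.0057,0.0007,0],[0,0,0],255],
  ],
)

```text
time_s: 11.47
tcp_pos: [0.4698, 0.3572, 0.3157]
eef_rot: [-179.9, 0.2, -89.9]
contact_force: [4.1, 2.2, 2.4]
gripper_width: 0.0193
```

Emit:
carry_out(
  plan=[
    [[0.0057,-0.0007,0],[0,0,0],255],
    [[0.0053,-0.0022,0],[0,0,0],255],
    [[0.0046,-0.0035,0],[0,0,0],255],
    [[0.0035,-0.0046,0],[0,0,0],255],
    [[0.0022,-0.0053,0],[0,0,0],255],
    [[0.0007,-0.0057,0],[0,0,0],255],
    [[-0.0007,-0.0057,0],[0,0,0],255],
    [[-0.0022,-0.0053,0],[0,0,0],255],
    [[-0.0035,-0.0046,0],[0,0,0],255],
    [[-0.0046,-0.0035,0],[0,0,0],255],
    [[-0.0053,-0.0022,0],[0,0,0],255],
    [[-0.0057,-0.0007,0],[0,0,0],255],
  ],
)

```text
time_s: 12.47
tcp_pos: [0.5137, 0.3573, 0.3139]
eef_rot: [179.9, -0.1, -90.0]
contact_force: [-1.3, -0.6, -0.2]
gripper_width: 0.0193
```

```bash
python3 - <<'E'
from h import *
from plant import r
s=r.get_state();x,y,z=s['tcp_pos'];f=z-.304;print(s['contact_force'])
n='side';c=r.get_calibration(n);im=cv2.resize(r.capture(n)[:,:,::-1],None,fx=3,fy=3,interpolation=cv2.INTER_CUBIC)
pl=lambda P,col:cv2.polylines(im,[np.int32(proj(c,P)*3+1)],False,col,1)
pl([[x,y,f],[x,y,f+.108]],(0,255,255));pl(circ(.492,.358,.065,.069),(0,255,0))
cv2.imwrite('pics/side4.png',im[420:960,690:1260])
E
```

```text
[-1.33693889 -0.60717517 -0.19761335]
```

View pics/side4.png

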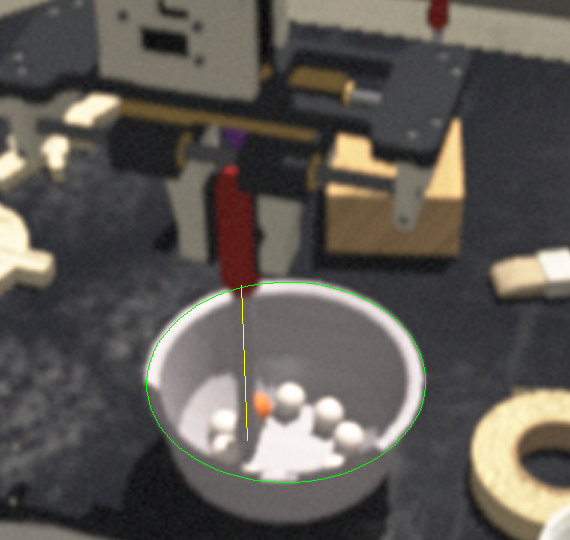

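The orange bead has been carried from (300,405) to (262,405), about 20 mm, and the bowl is still in place. Next comes the third turn. Then I'll move the foot to the -y side and tilt the stirrer towards +y, so that once released it leans across the bowl.

Emit:
carry_out(
  plan=[
    [[-0.0057,0.0007,0],[0,0,0],255],
    [[-0.0053,0.0022,0],[0,0,0],255],
    [[-0.0046,0.0035,0],[0,0,0],255],
    [[-0.0035,0.0046,0],[0,0,0],255],
    [[-0.0022,0.0053,0],[0,0,0],255],
    [[-0.0007,0.0057,0],[0,0,0],255],
    [[0.0007,0.0057,0],[0,0,0],255],
    [[0.0022,0.0053,0],[0,0,0],255],
    [[0.0035,0.0046,0],[0,0,0],255],
    [[0.0046,0.0035,0],[0,0,0],255],
    [[0.0053,0.0022,0],[0,0,0],255],
    [[0.0057,0.0007,0],[0,0,0],255],
  ],
)

```text
time_s: 13.52
tcp_pos: [0.4702, 0.3576, 0.3159]
eef_rot: [-179.8, 0.2, -89.9]
contact_force: [6.1, -0.7, 2.2]
gripper_width: 0.0192
```

Emit:
carry_out(
  plan=[
    [[0.0057,-0.0007,0],[0,0,0],255],
    [[0.0053,-0.0022,0],[0,0,0],255],
    [[0.0046,-0.0035,0],[0,0,0],255],
    [[0.0035,-0.0046,0],[0,0,0],255],
    [[0.0022,-0.0053,0],[0,0,0],255],
    [[0.0007,-0.0057,0],[0,0,0],255],
    [[-0.0007,-0.0057,0],[0,0,0],255],
    [[-0.0022,-0.0053,0],[0,0,0],255],
    [[-0.0035,-0.0046,0],[0,0,0],255],
    [[-0.0046,-0.0035,0],[0,0,0],255],
    [[-0.0053,-0.0022,0],[0,0,0],255],
    [[-0.0057,-0.0007,0],[0,0,0],255],
  ],
)

```text
time_s: 14.52
tcp_pos: [0.514, 0.3574, 0.3141]
eef_rot: [180.0, -0.1, -90.0]
contact_force: [-2.2, -1.3, 1.2]
gripper_width: 0.0192
```

Emit:
carry_out(
  plan=[
    [[0.004,0.004,-0.001],[0,0,0],255],
    [[0.004,0.004,-0.001],[0,0,0],255],
    [[0.004,0.004,-0.001],[0,0,0],255],
    [[0.004,0.004,-0.001],[0,0,0],255],
    [[0.004,0.004,0],[0,0,0],255],
    [[0.002,0.002,0],[0,0,0],255],
    [[0,0,0],[0,0,0],255],
  ],
)

```text
time_s: 15.1
tcp_pos: [0.4912, 0.3346, 0.3192]
eef_rot: [-180.0, 0.0, -90.0]
contact_force: [-0.8, -0.2, -0.4]
gripper_width: 0.0192
```

Emit:
carry_out(
  plan=[
    [[-0.0265,0,0.0012],[0,5,0],255],
    [[-0.0265,0,0.0012],[0,5,0],255],
    [[-0.0265,0,0.0012],[0,5,0],255],
    [[-0.0265,0,0.0012],[0,5,0],255],
    [[0,0,0],[0,0,0],255],
  ],
)

```text
time_s: 15.52
tcp_pos: [0.4911, 0.4433, 0.2962]
eef_rot: [179.9, -20.5, -89.7]
contact_force: [1.1, 0.4, -1.2]
gripper_width: 0.0194
```

Emit:
carry_out(
  plan=[
    [[-0.0265,0,0.0004],[0,5,0],255],
    [[-0.0265,0,0.0004],[0,5,0],255],
    [[-0.0265,0,0.0004],[0,5,0],255],
    [[-0.0265,0,0.0004],[0,5,0],255],
    [[0,0,0],[0,0,0],255],
    [[0,0,0],[0,0,0],255],
  ],
)

```text
time_s: 16.02
tcp_pos: [0.4909, 0.5329, 0.2452]
eef_rot: [179.8, -40.3, -89.7]
contact_force: [0.8, -0.5, 0.4]
gripper_width: 0.0195
```

```bash
python3 - <<'E'
from h import *
from plant import r
from scipy.spatial.transform import Rotation as Ro
s=r.get_state();R=Ro.from_euler('xyz',s['eef_rot'],degrees=True).as_matrix();p=np.array(s['tcp_pos'])
F=p+R[:,2]*.304;print(p,s['eef_rot'],'foot',F,s['contact_force'])
n='side';c=r.get_calibration(n);im=cv2.resize(r.capture(n)[:,:,::-1],None,fx=2,fy=2,interpolation=cv2.INTER_CUBIC)
pl=lambda P,col:cv2.polylines(im,[np.int32(proj(c,P)*2+1)],False,col,1)
pl([F,F-R[:,2]*.174],(0,255,255));pl(circ(.492,.358,.065,.069),(0,255,0))
cv2.imwrite('pics/side5.png',im[200:760,300:1000])
E
```

```text
[0.49094464 0.53286215 0.24518977] [179.754294   -40.29029658 -89.7239543 ] foot [0.4905881  0.33627514 0.01330744] [ 0.75748686 -0.4772671   0.41620858]
```

View pics/side5.png

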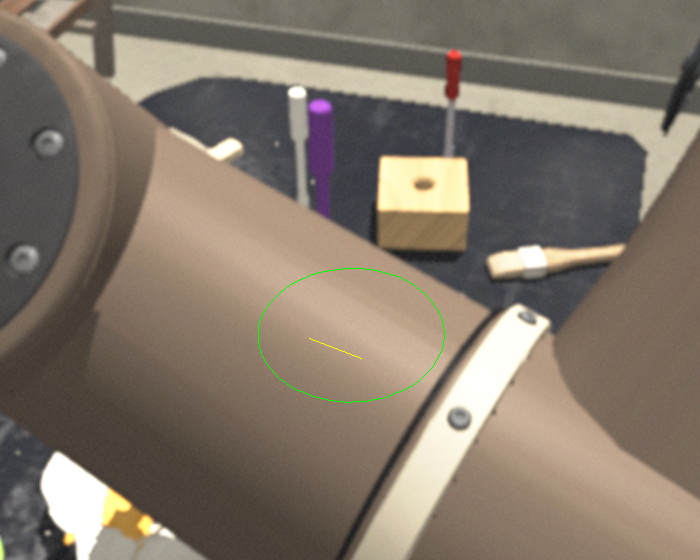

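The forearm blocks this view, so I go by the numbers: foot at (0.491, 0.336, 0.013), tilt 40°, no load. I'll tilt 8° more and release.

Emit:
carry_out(
  plan=[
    [[-0.021,0,0.0007],[0,4,0],255],
    [[-0.021,0,0.0007],[0,4,0],255],
    [[0,0,0],[0,0,0],255],
    [[0,0,0],[0,0,0],255],
  ],
)

```text
time_s: 16.4
tcp_pos: [0.4917, 0.5618, 0.2207]
eef_rot: [180.0, -47.9, -89.9]
contact_force: [-0.0, 0.3, -1.4]
gripper_width: 0.0191
```

Emit:
carry_out(
  plan=[
    [[0,0,0],[0,0,0],120],
    [[0,0,0],[0,0,0],0],
    [[0,0,0],[0,0,0],0],
    [[0,0,0],[0,0,0],0],
    [[0,0,0],[0,0,0],0],
    [[0,0,0],[0,0,0],0],
    [[0,0,0],[0,0,0],0],
    [[0,0,0],[0,0,0],0],
    [[0,0,0],[0,0,0],0],
    [[0,0,0],[0,0,0],0],
    [[0,0,0],[0,0,0],0],
    [[0,0,0],[0,0,0],0],
  ],
)

```text
time_s: 17.4
tcp_pos: [0.4915, 0.5622, 0.2208]
eef_rot: [180.0, -48.0, -89.9]
contact_force: [-0.1, 1.2, 0.8]
gripper_width: 0.0869
```

Now straight up: world up is tool (0.743, 0, -0.669).

Emit:
carry_out(
  plan=[
    [[0.0075,0,-0.0067],[0,0,0],0],
    [[0.0111,0,-0.01],[0,0,0],0],
    [[0.0149,0,-0.0134],[0,0,0],0],
    [[0.0149,0,-0.0134],[0,0,0],0],
    [[0.0149,0,-0.0134],[0,0,0],0],
    [[0.0149,0,-0.0134],[0,0,0],0],
    [[0.0149,0,-0.0134],[0,0,0],0],
    [[0.0149,0,-0.0134],[0,0,0],0],
    [[0.0149,0,-0.0134],[0,0,0],0],
    [[0.0149,0,-0.0134],[0,0,0],0],
    [[0.0149,0,-0.0134],[0,0,0],0],
    [[0,0,0],[0,0,0],0],
  ],
)

```text
time_s: 18.4
tcp_pos: [0.4916, 0.5617, 0.4334]
eef_rot: [-179.6, -47.6, -90.2]
contact_force: [1.2, -0.9, 0.7]
gripper_width: 0.0877
```

```bash
python3 - <<'E'
from h import *
from plant import r
s=r.get_state();print(s['tcp_pos'],s['eef_rot'],s['contact_force'],s['joints'])
im=np.zeros((580,800,3),np.uint8)
a=cv2.resize(r.capture('top')[100:330,100:420,::-1],None,fx=1.7,fy=1.7);b=cv2.resize(r.capture('side')[:,:,::-1],None,fx=.4,fy=.4);c=cv2.resize(r.capture('wrist')[:,:,::-1],None,fx=.5,fy=.5)
im[:a.shape[0],:a.shape[1]]=a;im[400:560,:256]=b;im[380:580,400:720]=c
cv2.imwrite('pics/end0.png',im)
E
```

```text
[0.49160573 0.56173807 0.43339633] [-179.59042299  -47.63703649  -90.24015984] [ 1.23868064 -0.91006477  0.69258621] [  67.49993052   39.79524487   20.87002326   18.45964701 -115.19768788
  -66.46007548]
```

View pics/end0.png

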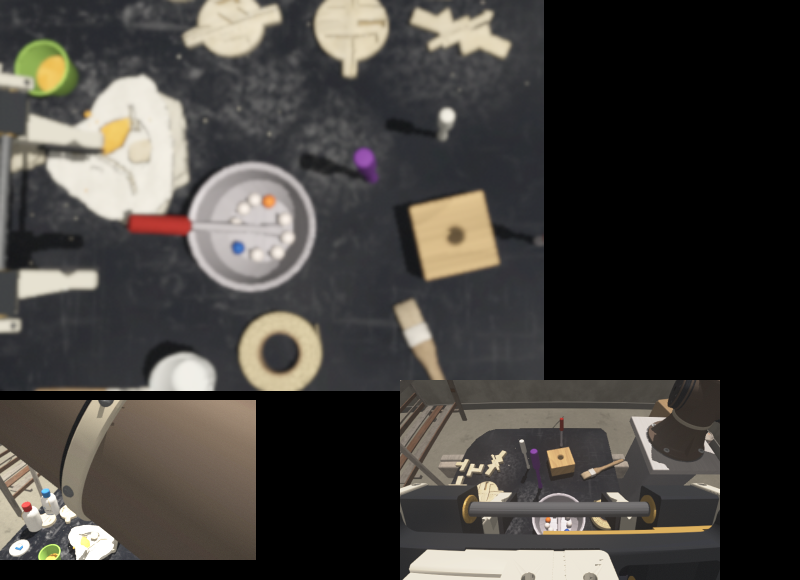

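The stirrer leans across the rim with its foot inside the bowl at about (283,231). Both coloured beads are in the bowl, orange at (269,201) and blue at (238,247), and the gripper is clear. One numeric check, then I hand in.

```bash
python3 - <<'E'
from h import *
from plant import r
T=r.get_calibration('top');i1=r.capture('top');i2=r.capture('top')
print('motion',cv2.absdiff(i1,i2)[190:290,160:300].mean())
for n,uv0,st in(('or',(258,218),(.4927,.3363)),('blue',(240,245),(.5011,.3831))):
    b=i2[190:280,205:290].astype(int);R,G,B=b[...,0],b[...,1],b[...,2]
    m=(R>150)&(G<.65*R)&(B<.5*R) if n=='or' else (B>1.5*R)&(B>90)
    ys,xs=np.nonzero(m);p=at(T,(xs.mean()+205,ys.mean()+190),.013);print(n,p,'moved',np.hypot(*(p[:2]-st)))
G=cv2.GaussianBlur(cv2.cvtColor(i2,cv2.COLOR_RGB2GRAY).astype(np.float32),(0,0),.8)
def f(x,y):
    g=lambda rr:cv2.remap(G,*[v.reshape(-1,1).copy() for v in proj(T,circ(x,y,.064,rr)).astype(np.float32).T],cv2.INTER_LINEAR)
    return np.clip(g(.067)-g(.072),0,60).mean()
print('bowl',max((f(x,y),x,y) for x in np.arange(.475,.515,.001) for y in np.arange(.335,.38,.001)))
print(r.close_job())
E
```

```text
motion 0.35928571428571426
or [0.50077205 0.42449369 0.013     ] moved 0.0885623199459887
blue [0.46988049 0.38274515 0.013     ] moved 0.03122152435498192
bowl (np.float32(59.80283), np.float64(0.492), np.float64(0.35600000000000004))
the job is handed in; nothing more can be done
None
```

The stirring job is done and handed in; no verdict was reported.

**What I did:** I lifted the larger red stirrer out of its stand. I stirred three counter-clockwise turns at 22 mm radius, with the foot about 5 mm above the bowl floor. I then tilted the stirrer 48° across the bowl, let go and raised the gripper straight up, clear of everything.

**Last checks:**
- **Stirrer:** it leans on the rim with its foot in the bowl, and two successive pictures show it at rest.
- **Bowl:** it moved by about 3 mm and looks level; I did not measure its tilt.
- **Blue bead:** it moved about 31 mm and is in the bowl.
- **Orange bead:** the last automatic reading (89 mm) was wrong, because the colour mask also picked up the red handle. Judged from the last picture I viewed, it is in the bowl and moved about 30 mm.
- **View blocked:** the arm hid the side view during the tilt and release. I placed the foot there from the arm's pose, and the later top view confirmed the result.

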